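# Load-test a sprung mount pad

### The arm

A 6-joint arm with a two-finger parallel gripper is mounted at the origin on the work surface. World frame = base frame: x ahead of the robot, y to its left, z up, the work surface at z = 0. Lengths are in m, angles in rad, forces in N, time in s.
With the tool pointing down it reaches from about 0.275 to 1 m from the base axis. Payload 8.4 kg.
Tool frame: the origin (TCP) lies at the centre of the arm's flange, where the gripper is bolted on; the fingertips stand 173 mm ahead of it and the grasp point (between the pads) lies 155 mm ahead of it; z points along the fingers, y is the direction in which the jaws open and shut (so a half turn about z gives the same grasp; the last joint's range is limited). The gripper opens to 85 mm and grips with 20 to 120 N. Pads are 22 mm wide; open, the fingers measure 114 mm over their backs; the gripper's body (76 mm by 85 mm) begins 54 mm behind the grasp point. The pads swing forward as they close: fully open they stand 13 mm farther back than shut.
Start: joints at [-1.253, 0.353, 1.633, -0, 1.155, -0.002], TCP at [0.196, -0.593, 0.405] pointing down, gripper open.
Joint ranges: [-2.63, 2.63], [-0.92, 2.1], [0.06, 2.66], [-1.3, 4.44], [0, 2.69], [-3.02, 3.02]. Speed limits (rad/s): [2.22, 2.22, 2.79, 3.14, 3.14, 3.14].

### API

Orientations are given as a unit quaternion [x, y, z, w].
In Python, from rig import env gives the robot as it stands.
- The arm moves only by the tool carry_out, never from a script. Its argument "series" is a list of rows, each an object with "linear": the shift along the tool's x, y, z each as a share of 0.4 m, from -1 to 1, a list of three; "rot": the turn, a rotation vector about the tool's x, y, z each as a share of 180 degrees, from -1 to 1, a list of three; "hand": the finger opening in mm, from 0 to 85.4. In form: [{"linear": [x, y, z], "rot": [rx, ry, rz], "hand": hand}, ...]. A call has exactly 8 rows; each row shifts and turns the commanded pose from where the row before left it, along the tool's axes as they then stand; what a row does not reach is not made up. A row lasts 1/10 s, in which the tool goes at most 50 mm and 8.59 degrees, less where a joint would pass 70% of its speed; a pose out of reach is approached as far as the arm can. A call with a number of a shift or a turn outside -1 to 1 is refused whole. A call with a gripper value outside its range is refused whole. The fingers move at their own pace and stop on an object; the grip force is fixed at half the most. Time passes only in rows, so rows that do not move let the fingers close, or fill a call up. It gives the time, the measured TCP pose, the force and the opening at its end, in the units of the state.
- env.get_obs(): the state, without advancing time (a new reading comes with each control period).
- env.grab_frame(name): name is "side" or "top"; returns the picture (400x640x3 uint8, red, green, blue); there is no depth.
- env.camera_info(name): a dict with "mtx" (3x3 intrinsics, pixels), "rvec" (rotation vector, rad) and "tvec" (3), from world to camera coordinates, as OpenCV has them. Camera axes: x right, y down, z forward; pixel columns grow to the right and rows downward; lengths in m; the calibration is good to about 2 mm. A picture is of the moment at which its call begins. camera_info takes no time and is no camera call.
- env.close_job(): hands the job in, once; it reports no verdict.
The state is a dict: "t": time; "joint_positions": joint angles; "qvel": joint speeds; "joint_efforts": joint torques, N m; "ee_pos": TCP position; "tcp_rot": TCP orientation; "wrist_force": force on the tool from outside, world axes, zero at the start; "torque": the same for the moment, N m; "width": finger opening in m.
Only numpy, scipy, OpenCV 4.12 (cv2) and the standard library are available. Lean on these libraries where they do the work, as an engineer would, in place of code of your own. Each camera call takes 0.05 s, during which the arm holds its last target.

### The job

Stand the sprung mount pad fully down in the round seat of the load tester. Then press straight down on its cork-topped cap until the cap's lower rim reaches the red line on the stem, which is a load of about 18 N, and hold it steady there for about two seconds; at no time load the pad or the tester into the red (above about 23 N). Finally let it up and leave the pad standing in the seat, without disturbing the brush, the bowl or the jar.

Things in the scene. Friction and masses are not known exactly. Their poses are not given: they have to be found in the camera images.
- pad: Sprung mount pad, loose, upright, 0.2 kg. From below: steel foot disc, diameter 40 mm, 10 mm high, lower edge bevelled 3.5 mm; brass nut, diameter 28 mm, on an aluminium stem with a red line; open coil spring 27 mm across; solid blue cap, diameter 34 mm, 22 mm high; cork disc on top, diameter 31 mm, 3 mm thick. Origin: centre of the foot's underside, z up.
- spring (a joint): How far the cap is pressed down on the stem, in m: 0 free, 0.009 with the cap's lower rim at the red line (18 N), 0.013 the hard end. No preload, 2 N per mm. 0.0118 and more (over 23 N) overloads the pad.
- tester: Load tester: grey base 200 mm long (x -70 to +130 mm), 120 mm wide, top 32 mm above the origin; fixed, turned about the vertical. Origin on its underside, below the middle of the seat, z up. At the +x end a white dial, 76 mm across, 41 mm high, centred at x = +83 mm: red needle, green band 15 to 21 N, black tick at 18 N, red band from 23.5 N; it reads 0 with the pad standing free.
- seat (a point): Middle of the flat floor of the round seat, where the middle of the pad's foot belongs; 49 mm above the tester's origin. The seat is a shallow aluminium cup, inner diameter 43.6 mm, outer 54 mm, rim 6 mm above this floor. The cup is the load plate and sinks under load.
- load (a joint): How far the load plate has sunk, in m: 0 empty, 10 N per mm, so 18 N sinks it 1.8 mm; the standing pad alone adds 0.2 mm. End stop at 0.005; 0.0027 and more (over 26 N with the pad's weight) overloads the tester.
- brush: Bystander: hand brush with a yellow handle, 190 mm long, lying along its x axis on the mat.
- bowl: Bystander: white bowl, rim diameter 70 mm, 32 mm high, standing on the mat; origin under its middle.
- jar: Bystander: amber jar with a white cap, diameter 44 mm, 60 mm high, standing on the mat; origin under its middle.
- grip (a point): Point on the pad's axis 62 mm above its origin: a good height to grip across the cap. The stem's stiff thread sets each pad to another height, which is not measured and stays in this job: free, the cap's lower rim is 46 to 58 mm and the cork's top 71 to 83 mm above the pad's origin.

How it is judged:
On the way, in this order (a step that is already met when the one before it is completed fails the run):
1. the pad stands upright, fully down in the seat, its spring hardly pressed (horizontal distance between pad and seat below 0.003 m and z of pad in the frame of seat between -0.002 and 0.002 m and angle between pad's own z axis and vertical below 0.05 rad and value of joint spring below 0.005 m), for 0.2 s.
2. the cap is held at the red line (9 mm, within 1.5 mm) for one second, the pad still seated and carrying the load on the plate (value of joint spring between 0.0075 and 0.0105 m and value of joint load above 0.0014 m and horizontal distance between pad and seat below 0.003 m and z of pad in the frame of seat below 0.002 m and angle between pad's own z axis and vertical below 0.05 rad), for 1 s.
At the end, for the whole second after the job is handed in: The pad stands upright (within 0.05 rad) and at rest in the seat, its foot within 3 mm of the seat's middle and within 2 mm of its floor, the spring let up (less than 1.5 mm pressed); before that it was held pressed 7.5 to 10.5 mm for one second (horizontal distance between pad and seat below 0.003 m and z of pad in the frame of seat between -0.002 and 0.002 m and angle between pad's own z axis and vertical below 0.05 rad and value of joint spring below 0.0015 m and linear speed of pad below 0.01 m/s); the robot touches nothing.
It fails at once if the pad or the tester is overloaded into the red (spring pressed 11.8 mm or more, or plate sunk 2.7 mm or more) (value of joint spring above 0.0118 m or value of joint load above 0.0027 m).
It fails at once if the brush, the bowl or the jar is moved more than 20 mm or the bowl or jar tipped (distance of any of brush, bowl, jar from where it was at the start of the episode above 0.02 m or angle between any of jar, bowl's own z axis and vertical above 0.5 rad).
It also fails if it takes over 56 s, if anything falls off the work surface, if the arm or the gripper's body presses on something with over 40 N, if the wrist force passes 120 N, or if a joint passes its speed limit or range.

## Working session

There is one attempt and no reset: what is moved stays moved. The work goes in short steps, Python scripts to look and compute and a tool call to move; the robot and the scene stay as the last step left them, time stands still between calls to the robot, and variables do not carry over. Pictures are saved under pics/ and viewed, and the job is handed in when it is done.

Besides the shell and the picture viewer there is one more tool, called after "Emit:" as name(argument=value, ...), one argument or row to a line, values as JSON. carry_out: Moves the arm, as the interface text tells. Shift numbers are shares of 0.4 m and turn numbers shares of 180 degrees, none past 1 either way. Its arguments: {"type":"object","properties":{"series":{"type":"array","items":{"type":"object","properties":{"linear":{"type":"array","items":{"type":"number","minimum":-1,"maximum":1}},"rot":{"type":"array","items":{"type":"number","minimum":-1,"maximum":1}},"hand":{"type":"number"}}}}},"required":["series"]}

```bash
ls; mkdir -p pics
python3 - <<'E'
from rig import env
import cv2
print(env.get_obs())
for n in("side","top"):
    i=env.camera_info(n);print(n,i)
    cv2.imwrite(f"pics/{n}0.png",env.grab_frame(n)[:,:,::-1])
E
```

```text
pics
{'t': 0.0, 'joint_positions': array([-1.25339519e+00,  3.53634569e-01,  1.63416387e+00, -3.24840629e-06,
        1.15519665e+00, -2.38328575e-03]), 'qvel': array([ 0.00028343, -0.0009772 ,  0.00176219,  0.00066971,  0.00137231,
       -0.0004005 ]), 'joint_efforts': array([-1.27844719e-04, -6.05249977e+01, -3.42065692e+01, -1.29879745e-04,
        9.46997636e-03,  8.07914375e-06]), 'ee_pos': array([ 0.19640801, -0.59307507,  0.40395727]), 'tcp_rot': array([ 9.87244103e-01,  1.59212404e-01, -1.11459338e-04, -6.92306379e-04]), 'wrist_force': array([-0.54706518, -0.66952659,  0.44248379]), 'torque': array([ 0.02736648, -0.00832605, -0.02209345]), 'width': 0.08515454071713432}
side {'mtx': array([[456.42462282,   0.        , 316.52335801],
       [  0.        , 456.42462282, 191.19722552],
       [  0.        ,   0.        ,   1.        ]]), 'rvec': array([ 2.08603479, -0.76918518,  0.378538  ]), 'tvec': array([-0.45243412,  0.30348393,  0.56568694])}
top {'mtx': array([[403.02225988,   0.        , 309.31352219],
       [  0.        , 403.02225988, 198.42123007],
       [  0.        ,   0.        ,   1.        ]]), 'rvec': array([ 2.19432454, -2.15178596,  0.07219132]), 'tvec': array([-0.00207369,  0.60775656,  0.84342897])}
```

View pics/side0.png

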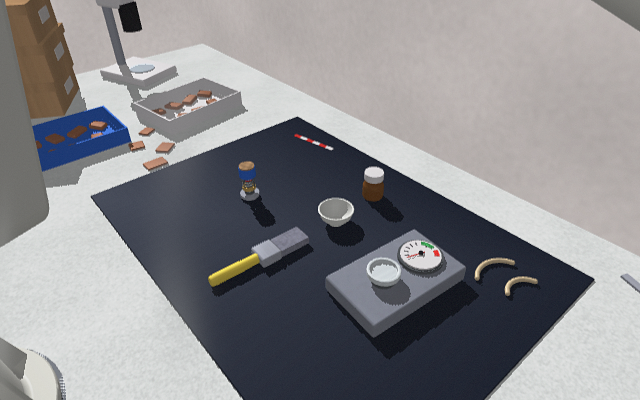

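View pics/top0.png

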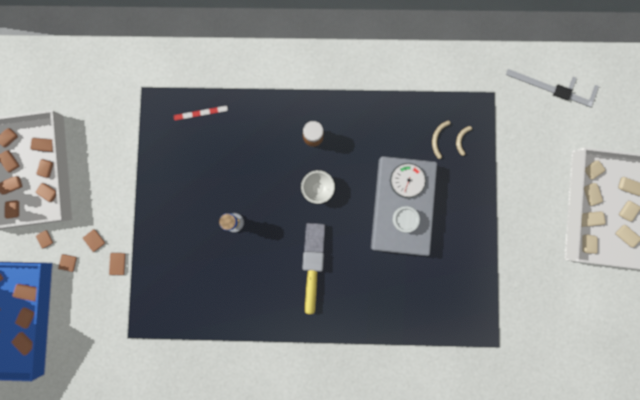

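The side view shows the pad at about (248,182), the cup at (384,271), the bowl at (336,212) and the jar at (373,183). The top view shows the pad at (231,222), the cup at (407,220), the dial at (408,180) and the brush at (313,270). Next I'll crop in and measure.

```bash
cat > h.py <<'E'
import numpy as np, cv2
from rig import env
def cam(n):
    i=env.camera_info(n);R=cv2.Rodrigues(i["rvec"])[0];return i["mtx"],R,i["tvec"]
def ray(n,uv):
    K,R,t=cam(n);d=R.T@np.linalg.inv(K)@np.array([uv[0],uv[1],1.]);return -R.T@t,d
def onz(n,uv,z):
    c,d=ray(n,uv);return c+d*(z-c[2])/d[2]
def two(a,b):
    c1,d1=ray("side",a);c2,d2=ray("top",b)
    A=np.stack([d1,-d2],1);s=np.linalg.lstsq(A,c2-c1,rcond=None)[0]
    p,q=c1+s[0]*d1,c2+s[1]*d2;return (p+q)/2,np.linalg.norm(p-q)
def proj(n,P):
    i=env.camera_info(n);return cv2.projectPoints(np.array(P,float).reshape(-1,3),i["rvec"],i["tvec"],i["mtx"],None)[0][:,0]
def crop(img,x,y,w,h,s,f):
    cv2.imwrite(f,cv2.resize(img[y:y+h,x:x+w,::-1],None,fx=s,fy=s,interpolation=cv2.INTER_NEAREST))
E
python3 - <<'E'
import cv2,numpy as np
from h import *
S=cv2.imread("pics/side0.png")[:,:,::-1];T=cv2.imread("pics/top0.png")[:,:,::-1]
a=[S[150:210,220:280],T[195:255,205:265],S[245:305,355:415],T[190:250,377:437]]
o=np.vstack([np.hstack([cv2.resize(x,None,fx=5,fy=5,interpolation=0) for x in a[:2]]),np.hstack([cv2.resize(x,None,fx=5,fy=5,interpolation=0) for x in a[2:]])])
cv2.imwrite("pics/c0.png",o[:,:,::-1])
print(onz("top",(231,222),.077),onz("side",(247,166),.077),onz("top",(407,220),.055),onz("side",(384,267),.055))
print([onz("top",p,.032)[:2] for p in [(380,157),(437,160),(431,254),(373,249)]])
E
```

```text
[0.55267618 0.16617933 0.077     ] [0.55749481 0.17451524 0.077     ] [ 0.56441276 -0.19299159  0.055     ] [ 0.57572088 -0.18452874  0.055     ]
[array([ 0.69922939, -0.14033183]), array([ 0.69486885, -0.26220483]), array([ 0.49469618, -0.24856132]), array([ 0.50261777, -0.12677409])]
```

View pics/c0.png

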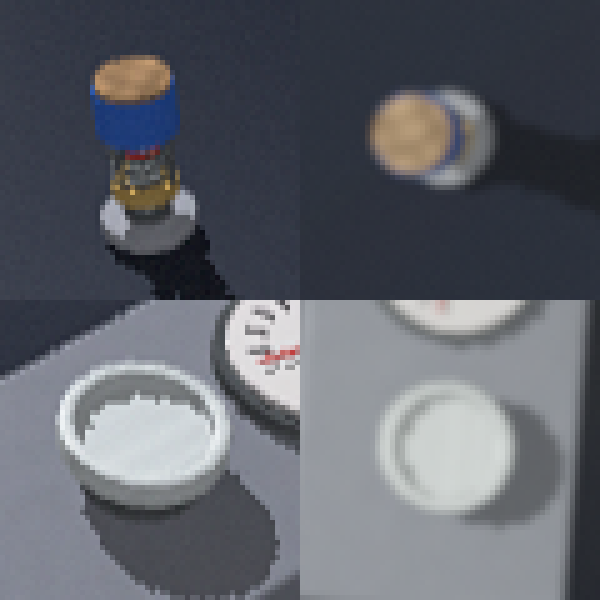

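Run:
```python
import cv2,numpy as np
from h import *
S=cv2.imread("pics/side0.png");T=cv2.imread("pics/top0.png")
def big(m):
    c,_=cv2.findContours(m.astype(np.uint8),cv2.RETR_EXTERNAL,cv2.CHAIN_APPROX_NONE);return max(c,key=cv2.contourArea)
def fit(I,x,y,w,h,f,name):
    c=I[y:y+h,x:x+w].astype(int);m=f(c);k=big(m)
    e=cv2.fitEllipse(k);M=cv2.moments(k)
    r=np.array([x,y])
    print(name,"ell",np.round(r+e[0],2),np.round(e[1],1),round(e[2]),"mom",np.round(r+[M['m10']/M['m00'],M['m01']/M['m00']],2),m.sum());return r+e[0]
cork=lambda c:(c[...,2]>c[...,0]+35)&(c[...,2]>c[...,1]+15)
cs=fit(S,230,155,30,20,cork,"corkS");ct=fit(T,210,205,30,34,cork,"corkT")
print("cork",two(cs,ct))
for th in(170,185,200): 
  us=fit(S,360,250,48,45,lambda c:c.min(2)>th,"cupS%d"%th);ut=fit(T,388,200,36,38,lambda c:c.min(2)>th,"cupT%d"%th)
  print("cup",two(us,ut),onz("side",us,.055),onz("top",ut,.055))
dm=lambda c:(c.min(2)>190)
for z in(.073,.077,.081): print(z,onz("side",cs,z),onz("top",ct,z))
```

```text
corkS ell [246.01 165.33] [ 7.7 15. ] 85 mom [245.98 165.34] 107
corkT ell [226.77 221.48] [13.4 13.7] 101 mom [226.77 221.48] 162
cork (array([0.55409771, 0.17361583, 0.08047314]), np.float64(0.0014584949639929842))
cupS170 ell [383.22 269.32] [23.4 33.7] 98 mom [383.23 269.32] 568
cupT170 ell [405.32 218.81] [25.1 26.2] 109 mom [405.32 218.82] 511
cup (array([ 0.56728973, -0.18921216,  0.05899015]), np.float64(0.0016763097241064234)) [ 0.5711165  -0.18717803  0.055     ] [ 0.56680237 -0.18952614  0.055     ]
cupS185 ell [383.15 269.17] [22.6 33.3] 97 mom [383.15 269.16] 526
cupT185 ell [405.45 218.95] [24.1 25.2] 104 mom [405.45 218.95] 436
cup (array([ 0.56696775, -0.18933099,  0.0596277 ]), np.float64(0.0016251061158554768)) [ 0.57126798 -0.18688256  0.055     ] [ 0.5665202  -0.18980627  0.055     ]
cupS200 ell [383.13 269.88] [20.9 31.3] 101 mom [384.16 272.27] 479
cupT200 ell [408.25 220.18] [17.6 18.9] 21 mom [408.32 220.11] 291
cup (array([ 0.5636514 , -0.19340765,  0.06362953]), np.float64(0.0004686120367431578)) [ 0.57012156 -0.18791108  0.055     ] [ 0.5641    -0.1955547  0.055    ]
0.073 [0.56049172 0.18348885 0.073     ] [0.55363777 0.17566732 0.073     ]
0.077 [0.55736308 0.1779364  0.077     ] [0.55355957 0.17479022 0.077     ]
0.081 [0.55423444 0.17238396 0.081     ] [0.55348138 0.17391312 0.081     ]
```

Run:
```python
from h import *
print(two((248.9,193.8),(234,222)),onz("side",(248.9,193.8),.007),onz("top",(234,222),.007))
for n in("side","top"):
  K,R,t=cam(n);print(n,-R.T@t)
print(proj("side",[[.555,.175,.077],[.555,.175,.007]]),proj("top",[[.555,.175,.077],[.555,.175,.007]]))
import numpy as np
S=cv2.imread("pics/side0.png");T=cv2.imread("pics/top0.png")
# tester base edges in top: grey mask
c=T[140:270,355:450].astype(int);m=((c.max(2)>90)).astype(np.uint8)
k=max(cv2.findContours(m,0,cv2.CHAIN_APPROX_NONE)[0],key=cv2.contourArea);r=cv2.minAreaRect(k);b=cv2.boxPoints(r)+[355,140];print(r,b)
print([onz("top",p,.028)[:2] for p in b])
# dial in top
c=T[155:205,385:432].astype(int);m=((c.min(2)>185)).astype(np.uint8);k=max(cv2.findContours(m,0,cv2.CHAIN_APPROX_NONE)[0],key=cv2.contourArea);e=cv2.fitEllipse(k);print(e);uv=np.array(e[0])+[385,155];print("dialT",onz("top",uv,.041))
c=S[230:280,390:450].astype(int);m=((c.min(2)>185)).astype(np.uint8);k=max(cv2.findContours(m,0,cv2.CHAIN_APPROX_NONE)[0],key=cv2.contourArea);e=cv2.fitEllipse(cv2.convexHull(k));print(e);uv2=np.array(e[0])+[390,230];print("dialS",onz("side",uv2,.041),two(uv2,uv))
```

```text
(array([0.55390826, 0.17370783, 0.0098673 ]), np.float64(0.00033123258049443956)) [0.55573785 0.17730143 0.007     ] [0.55409927 0.1741913  0.007     ]
side [ 0.16972058 -0.51001862  0.57260525]
top [ 0.53767122 -0.00342377  0.88974305]
[[245.82032313 166.34404751]
 [249.21038357 194.42542141]] [[226.68884074 220.76150303]
 [233.64687714 221.581463  ]]
((48.60455322265625, 65.37078857421875), (59.68911361694336, 95.25918579101562), 5.29008150100708) [[369.49575043 250.04589844]
 [378.27848053 155.19245052]
 [437.71335602 160.69567871]
 [428.93062592 255.54912567]]
[array([ 0.50009938, -0.11995664]), array([ 0.70386637, -0.13723888]), array([ 0.69411458, -0.26493208]), array([ 0.49115683, -0.24533763])]
((22.55838394165039, 25.97626304626465), (27.964908599853516, 31.1509952545166), 104.57791137695312)
dialT [ 0.64728701 -0.19729963  0.041     ]
((30.375314712524414, 24.092058181762695), (27.06462287902832, 41.35366439819336), 102.02051544189453)
dialS [ 0.65431164 -0.19471852  0.041     ] (array([ 0.64774309, -0.1971869 ,  0.04657978]), np.float64(0.0032072186380937115))
```

Emit:
carry_out(
  series=[
    {"linear":[0,0,0],"rot":[0,0,0.034],"hand":85},
    {"linear":[0,0,0],"rot":[0,0,0.034],"hand":85},
    {"linear":[0,0,0],"rot":[0,0,0.034],"hand":85},
    {"linear":[0.042,-0.09,0],"rot":[0,0,0],"hand":85},
    {"linear":[0.042,-0.09,0],"rot":[0,0,0],"hand":85},
    {"linear":[0.042,-0.09,0],"rot":[0,0,0],"hand":85},
    {"linear":[0.042,-0.09,0],"rot":[0,0,0],"hand":85},
    {"linear":[0.042,-0.09,0],"rot":[0,0,0],"hand":85},
  ],
)

```text
t: 0.9
ee_pos: [0.2809, -0.4118, 0.4044]
tcp_rot: [1.0, -0.0, -0.0, -0.0]
wrist_force: [0.9, 0.5, 0.7]
width: 0.085
```

Emit:
carry_out(
  series=[
    {"linear":[0.042,-0.09,0],"rot":[0,0,0],"hand":85},
    {"linear":[0.042,-0.09,0],"rot":[0,0,0],"hand":85},
    {"linear":[0.042,-0.09,0],"rot":[0,0,0],"hand":85},
    {"linear":[0.042,-0.09,0],"rot":[0,0,0],"hand":85},
    {"linear":[0.042,-0.09,0],"rot":[0,0,0],"hand":85},
    {"linear":[0.042,-0.09,0],"rot":[0,0,0],"hand":85},
    {"linear":[0.042,-0.09,0],"rot":[0,0,0],"hand":85},
    {"linear":[0.042,-0.09,0],"rot":[0,0,0],"hand":85},
  ],
)

```text
t: 1.7
ee_pos: [0.4154, -0.1238, 0.4046]
tcp_rot: [1.0, -0.0, -0.0, -0.0]
wrist_force: [-0.3, -0.7, -0.2]
width: 0.0849
```

Emit:
carry_out(
  series=[
    {"linear":[0.0495,-0.1064,0.02],"rot":[0,0,0],"hand":85},
    {"linear":[0.0495,-0.1064,0.02],"rot":[0,0,0],"hand":85},
    {"linear":[0.0495,-0.1064,0.02],"rot":[0,0,0],"hand":85},
    {"linear":[0.0495,-0.1064,0.02],"rot":[0,0,0],"hand":85},
    {"linear":[0.0495,-0.1064,0.02],"rot":[0,0,0],"hand":85},
    {"linear":[0.0495,-0.1064,0.02],"rot":[0,0,0],"hand":85},
    {"linear":[0.0495,-0.1064,0.02],"rot":[0,0,0],"hand":85},
    {"linear":[0,0,0],"rot":[0,0,0],"hand":85},
  ],
)

```text
t: 2.5
ee_pos: [0.5554, 0.1767, 0.3473]
tcp_rot: [1.0, 0.001, 0.0, -0.001]
wrist_force: [0.6, -0.5, -0.2]
width: 0.0848
```

Run:
```python
from h import *
o=env.get_obs();print(o["ee_pos"],o["wrist_force"],o["joint_positions"])
S=env.grab_frame("side");T=env.grab_frame("top")
crop(S,190,50,130,170,3.5,"pics/s1.png");crop(T,150,140,160,150,3.5,"pics/t1.png")
p=o["ee_pos"];print(proj("side",[p-[0,0,.155],p-[0,0,.173]]),proj("top",[p]))
```

```text
[0.55538216 0.17666279 0.347326  ] [ 0.57921115 -0.53929038 -0.22791447] [3.05074742e-01 3.49020352e-01 1.77943778e+00 1.31067249e-03
 1.01271901e+00 1.87260113e+00]
[[239.21345163 113.79812084]
 [240.26423788 122.47550786]] [[181.87549978 215.31641796]]
```

View pics/s1.png

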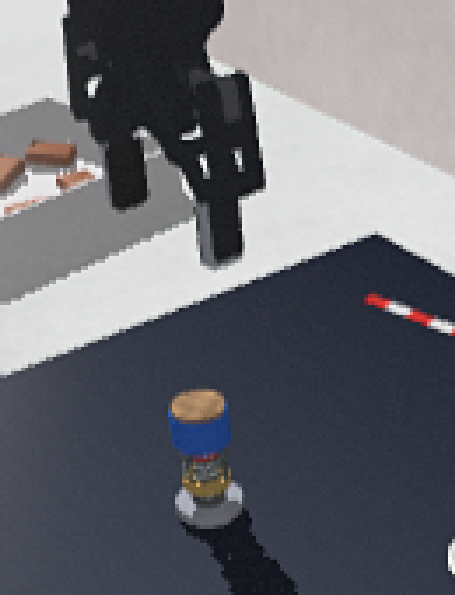

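View pics/t1.png

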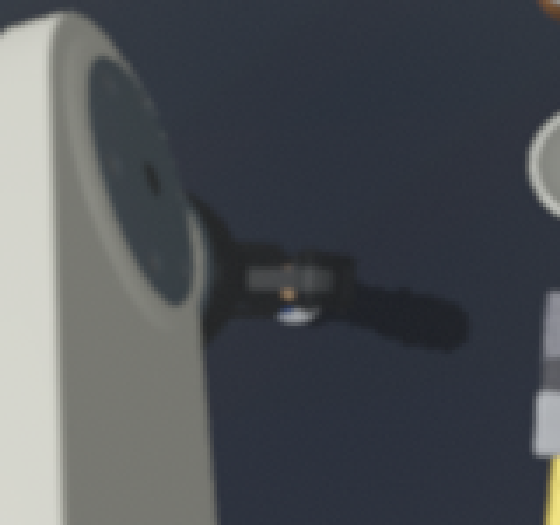

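The fingers hang straight above the pad: tips at about (226,109) and (253,126) in the side view, with the pad below at (247,180).

Emit:
carry_out(
  series=[
    {"linear":[-0.0015,0.0065,0.055],"rot":[0,0,0],"hand":85},
    {"linear":[0,0,0.055],"rot":[0,0,0],"hand":85},
    {"linear":[0,0,0.055],"rot":[0,0,0],"hand":85},
    {"linear":[0,0,0.055],"rot":[0,0,0],"hand":85},
    {"linear":[0,0,0.055],"rot":[0,0,0],"hand":85},
    {"linear":[0,0,0.055],"rot":[0,0,0],"hand":85},
    {"linear":[0,0,0],"rot":[0,0,0],"hand":85},
    {"linear":[0,0,0],"rot":[0,0,0],"hand":85},
  ],
)

```text
t: 3.4
ee_pos: [0.5532, 0.1688, 0.2171]
tcp_rot: [1.0, -0.001, -0.0, 0.0]
wrist_force: [0.4, 0.2, 0.1]
width: 0.085
```

Run:
```python
from h import *
o=env.get_obs();print(o["ee_pos"],o["wrist_force"])
S=env.grab_frame("side")
crop(S,190,90,130,130,4.5,"pics/s2.png")
```

```text
[0.55319885 0.16880505 0.21712726] [0.42435906 0.15276207 0.12203965]
```

View pics/s2.png

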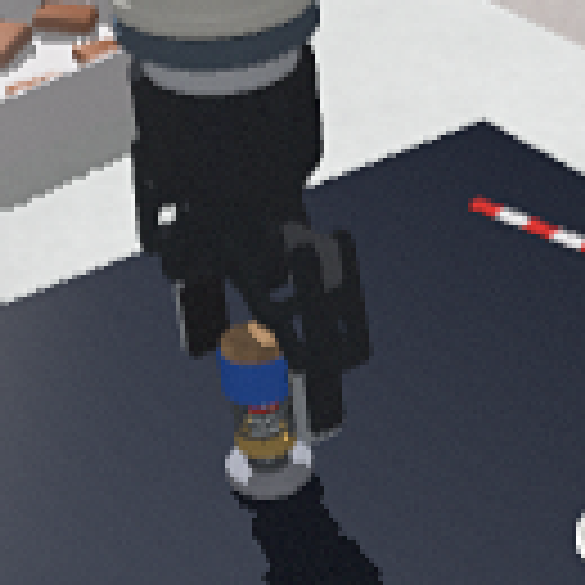

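The jaws straddle the cap. The TCP's y of 0.169 needs another +5 mm; then I'll close.

Emit:
carry_out(
  series=[
    {"linear":[0.002,-0.0125,0],"rot":[0,0,0],"hand":85},
    {"linear":[0,0,0],"rot":[0,0,0],"hand":70},
    {"linear":[0,0,0],"rot":[0,0,0],"hand":50},
    {"linear":[0,0,0],"rot":[0,0,0],"hand":42},
    {"linear":[0,0,0],"rot":[0,0,0],"hand":36},
    {"linear":[0,0,0],"rot":[0,0,0],"hand":30},
    {"linear":[0,0,0],"rot":[0,0,0],"hand":28},
    {"linear":[0,0,0],"rot":[0,0,0],"hand":28},
  ],
)

```text
t: 4.25
ee_pos: [0.5542, 0.1747, 0.2167]
tcp_rot: [1.0, -0.0, 0.0, -0.0]
wrist_force: [0.1, 0.1, -0.1]
width: 0.0323
```

Emit:
carry_out(
  series=[
    {"linear":[0,0,0],"rot":[0,0,0],"hand":28},
    {"linear":[0,0,0],"rot":[0,0,0],"hand":28},
    {"linear":[0,0,-0.02],"rot":[0,0,0],"hand":28},
    {"linear":[0,0,-0.04],"rot":[0,0,0],"hand":28},
    {"linear":[0,0,-0.06],"rot":[0,0,0],"hand":28},
    {"linear":[0,0,-0.08],"rot":[0,0,0],"hand":28},
    {"linear":[0,0,-0.08],"rot":[0,0,0],"hand":28},
    {"linear":[0,0,0],"rot":[0,0,0],"hand":28},
  ],
)

```text
t: 5.05
ee_pos: [0.5555, 0.1753, 0.3333]
tcp_rot: [1.0, -0.0, 0.003, -0.001]
wrist_force: [0.7, 0.1, -2.0]
width: 0.0329
```

Run:
```python
from h import *
o=env.get_obs();print(o["ee_pos"],o["wrist_force"],o["torque"],o["width"],o["joint_positions"])
S=env.grab_frame("side")
crop(S,180,30,150,150,4,"pics/s3.png")
```

```text
[0.55548946 0.1752549  0.33327225] [ 0.68878782  0.1411773  -2.03118133] [-0.01295148 -0.0543783   0.00774527] 0.032877286962746374 [3.03017246e-01 3.63617405e-01 1.79392640e+00 8.25009685e-05
 9.77010970e-01 1.87438132e+00]
```

View pics/s3.png

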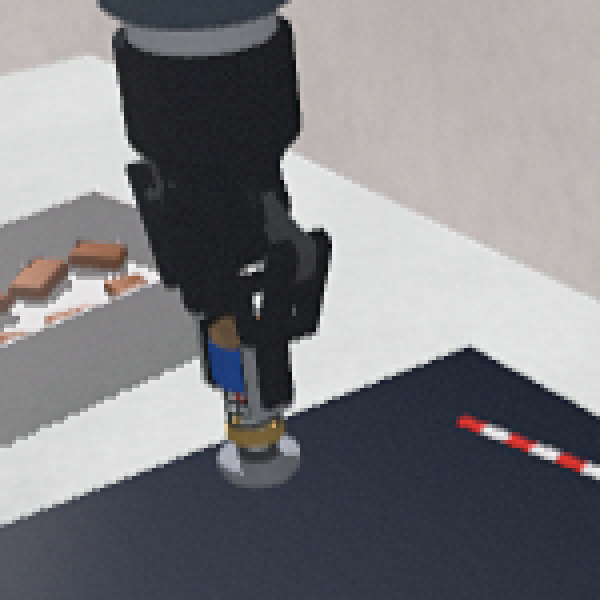

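The pad is gripped and hangs upright with its foot clear of the mat, and the wrist reads −2.0 N, its weight. Now I'll carry it over to the seat.

Emit:
carry_out(
  series=[
    {"linear":[0.002,0.03,-0.015],"rot":[0,0,0],"hand":28},
    {"linear":[0.002,0.06,-0.015],"rot":[0,0,0],"hand":28},
    {"linear":[0.002,0.075,0],"rot":[0,0,0],"hand":28},
    {"linear":[0.002,0.075,0],"rot":[0,0,0],"hand":28},
    {"linear":[0.002,0.075,0],"rot":[0,0,0],"hand":28},
    {"linear":[0.002,0.075,0],"rot":[0,0,0],"hand":28},
    {"linear":[0.002,0.075,0],"rot":[0,0,0],"hand":28},
    {"linear":[0.002,0.075,0],"rot":[0,0,0],"hand":28},
  ],
)

```text
t: 5.9
ee_pos: [0.5595, -0.0431, 0.3393]
tcp_rot: [1.0, -0.0, -0.001, -0.0]
wrist_force: [0.5, -0.5, -1.9]
width: 0.0326
```

Emit:
carry_out(
  series=[
    {"linear":[0.003,0.075,0],"rot":[0,0,0],"hand":28},
    {"linear":[0.003,0.075,0],"rot":[0,0,0],"hand":28},
    {"linear":[0.003,0.075,0],"rot":[0,0,0],"hand":28},
    {"linear":[0.003,0.075,0],"rot":[0,0,0],"hand":28},
    {"linear":[0.003,0.05,0],"rot":[0,0,0],"hand":28},
    {"linear":[0.002,0.02,0],"rot":[0,0,0],"hand":28},
    {"linear":[0,0,0],"rot":[0,0,0],"hand":28},
    {"linear":[0,0,0],"rot":[0,0,0],"hand":28},
  ],
)

```text
t: 6.7
ee_pos: [0.5667, -0.1888, 0.34]
tcp_rot: [1.0, -0.0, -0.001, -0.0]
wrist_force: [0.4, 0.1, -2.0]
width: 0.0325
```

Run:
```python
from h import *
S=env.grab_frame("side");T=env.grab_frame("top")
o=env.get_obs();print(o["ee_pos"],o["tcp_rot"],o["wrist_force"],o["width"])
crop(S,330,150,150,150,4,"pics/s4.png");crop(T,340,140,140,130,4,"pics/t4.png")
```

```text
[ 0.56697492 -0.18828675  0.34041471] [ 9.99999904e-01  9.07650152e-05 -3.51175008e-04 -2.47536377e-04] [ 0.00786161  0.18039049 -1.83045875] 0.032290896830578016
```

View pics/s4.png

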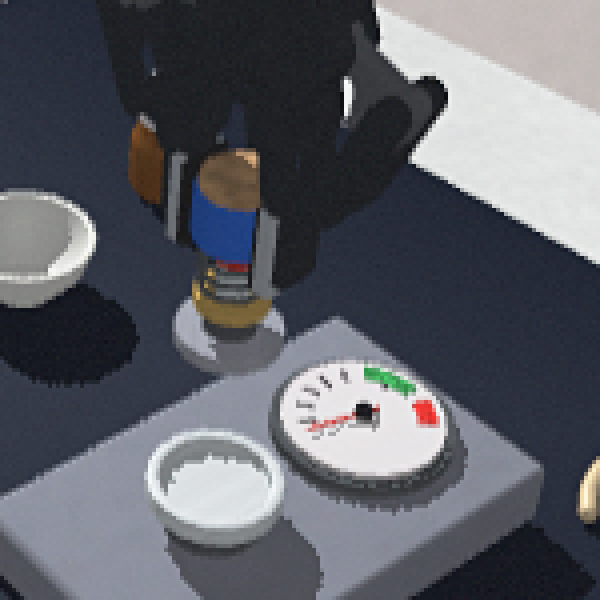

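View pics/t4.png

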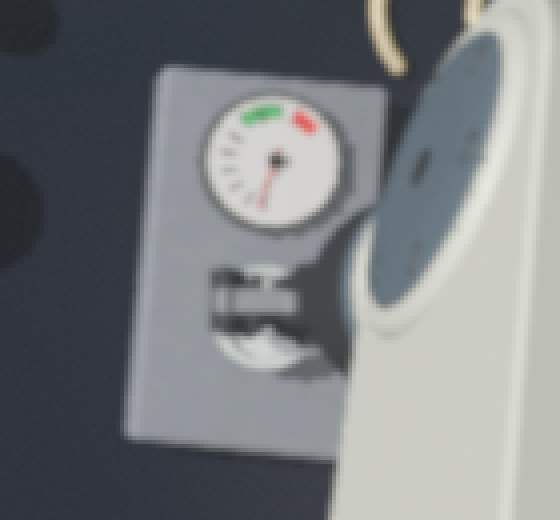

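The pad hangs straight with its foot at about (388,232) in the side view, and the cup is below it at (384,272). I'll lower until the foot is about 15 mm above the rim and compare.

Emit:
carry_out(
  series=[
    {"linear":[0.001,0.001,0.02],"rot":[0,0,0],"hand":28},
    {"linear":[0,0,0.03],"rot":[0,0,0],"hand":28},
    {"linear":[0,0,0.03],"rot":[0,0,0],"hand":28},
    {"linear":[0,0,0.03],"rot":[0,0,0],"hand":28},
    {"linear":[0,0,0.02],"rot":[0,0,0],"hand":28},
    {"linear":[0,0,0],"rot":[0,0,0],"hand":28},
    {"linear":[0,0,0],"rot":[0,0,0],"hand":28},
    {"linear":[0,0,0],"rot":[0,0,0],"hand":28},
  ],
)

```text
t: 7.6
ee_pos: [0.5678, -0.1898, 0.2891]
tcp_rot: [1.0, -0.0, 0.0, 0.0]
wrist_force: [-0.1, 0.6, -1.0]
width: 0.0324
```

Run:
```python
from h import *
import numpy as np
S=env.grab_frame("side");o=env.get_obs();print(o["ee_pos"],o["wrist_force"],o["torque"])
cv2.imwrite("pics/s5full.png",S[:,:,::-1]);crop(S,350,210,75,85,7,"pics/s5.png")
p=o["ee_pos"];zb=p[2]-.2167;print(zb)
P=[[p[0],p[1],zb],[p[0],p[1],zb+.01],[.5675,-.1893,.049],[.5675,-.1893,.055],[p[0],p[1],.055]]
q=proj("side",P);print(q,(q-[350,210])*7)
```

```text
[ 0.56779833 -0.18976843  0.28925207] [-0.04774147  0.69891961 -2.56680972] [-0.05761971 -0.04536121 -0.01939418]
0.07255207195870855
[[383.83399606 263.13513113]
 [384.33229646 258.40850113]
 [382.34058174 273.88485796]
 [382.62528646 271.16734614]
 [382.97930091 271.2423445 ]] [[236.8379724  371.94591791]
 [240.32607524 338.85950789]
 [226.38407219 447.19400574]
 [228.37700525 428.17142299]
 [230.8551064  428.69641147]]
```

View pics/s5.png

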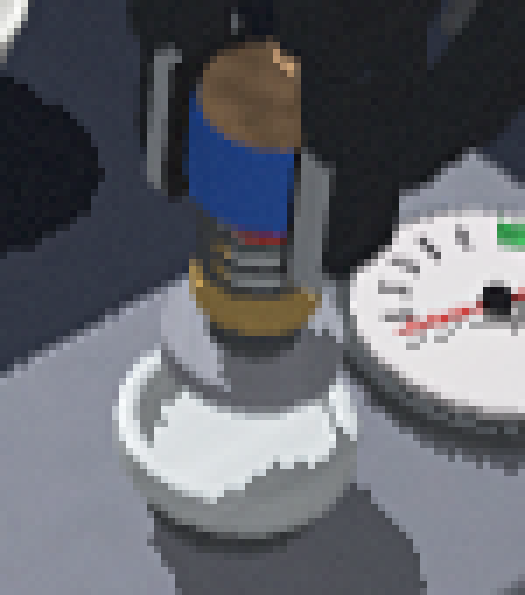

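Run:
```python
from h import *
import numpy as np
p=np.array([.5678,-.1898]);zb=.0725
a=np.linspace(0,2*np.pi,361)
def circ(x,y,z,r):
    q=proj("side",np.stack([x+r*np.cos(a),y+r*np.sin(a),0*a+z],1));return (q+.5-[350,210])*7
def ext(q): return "L%.0f R%.0f T%.0f B%.0f"%(q[:,0].min(),q[:,0].max(),q[:,1].min(),q[:,1].max())
print("foot low edge",ext(circ(*p,zb,.0165)),"foot r20@3.5",ext(circ(*p,zb+.0035,.02)),"top",ext(circ(*p,zb+.01,.02)))
print("cup outer rim",ext(circ(.5675,-.1893,.055,.027)),"inner rim",ext(circ(.5675,-.1893,.055,.0218)),"floor",ext(circ(.5675,-.1893,.049,.0218)))
J=(proj("side",[[.5775,-.1893,.055],[.5675,-.1793,.055],[.5675,-.1893,.065]])-proj("side",[.5675,-.1893,.055]))*.7
print("crop px per mm x,y,z",J)
S=cv2.imread("pics/s5full.png")
for y in(254,256,258,260): print(y,S[y,370:404].sum(1)//3)
for x in(384,386,388): print(x,S[255:290,x].sum(1)//3)
```

```text
foot low edge L165 R317 T323 B431 foot r20@3.5 L149 R334 T300 B431 top L151 R337 T279 B409
cup outer rim L110 R355 T346 B523 inner rim L133 R331 T362 B505 floor L132 R329 T381 B524
crop px per mm x,y,z [[ 3.08216506 -2.12687821]
 [-3.28306632 -2.46330299]
 [ 0.33658561 -3.21271587]]
254 [151 147 149 167 170 171 175 170 147 100  86  91  91  89  90  90  90  90
  89  91  91  89  92  85  98 155 171 173 123  82 217 229 228 229]
256 [148 149 147 172 171 171 173 170 175 121  54  72  86  85  90  96  93  93
  92  95  90  87  83  94 155 175 152 171 174  95 122 232 230 229]
258 [147 145 143 151 172 173 171 167 170 178  92  48  49  52  52  49  52  49
  52  52  51  48  76  99  93  95  93  89 160 108  85 132 208 233]
260 [166 182 215 104 124 170 172 168 171 173 179 134  89  62  66  59  57  60
  58  66  86  95 101  97  97  95  95  96  97  68  88  91 107 176]
384 [ 93  90  77  52  54  66  94  99  97  96  98  98  97 136 206 223 222 223
 224 223 223 221 223 228 215 144 132 128 130 133 129 102  50  59  74]
386 [ 92  93  86  52  53  57  76  99  99  98  97 100  98 119 183 226 224 224
 223 222 220 222 204 120 124 123 127 131 132 135 130 100  50  60  75]
388 [ 92  92  83  52  55  58  84  99  98  98  98 100  97 119 186 227 226 223
 221 222 224 205 122 128 124 122 127 133 133 134 126  82  53  63  84]
```

Run:
```python
from h import *
import numpy as np
a=np.linspace(0,2*np.pi,361)
def circ(n,x,y,z,r,off,s):
    q=proj(n,np.stack([x+r*np.cos(a),y+r*np.sin(a),0*a+z],1));return (q+.5-off)*s
def ext(q): return "L%.0f R%.0f T%.0f B%.0f"%(q[:,0].min(),q[:,0].max(),q[:,1].min(),q[:,1].max())
for n,o in(("side",[220,150]),("top",[205-60,195])):
  for nm,z,r in(("low",0,.0165),("mid",.0035,.02),("footTop",.01,.02),("cork75",.075,.0155),("cork77",.077,.0155),("cork79",.079,.0155)):
    print(n,nm,ext(circ(n,.554,.174,z,r,np.array(o),5)))
for nm,z,r in(("cork75",.075,.0155),("cork77",.077,.0155),("cork79",.079,.0155),("capbot",.052,.017)):
    print("now",nm,ext(circ("side",.5678,-.1898,.0725+z,r,np.array([350,210]),7)))
```

```text
side low L110 R189 T217 B264
side mid L101 R196 T205 B262
side footTop L99 R195 T193 B250
side cork75 L92 R170 T70 B112
side cork77 L92 R170 T65 B107
side cork79 L91 R169 T61 B103
top low L414 R488 T101 B176
top mid L404 R495 T93 B183
top footTop L401 R492 T92 B183
top cork75 L376 R453 T96 B172
top cork77 L375 R452 T95 B172
top cork79 L374 R451 T95 B172
now cork75 L192 R345 T65 B163
now cork77 L193 R346 T58 B156
now cork79 L193 R346 T50 B148
now capbot L177 R341 T144 B253
```

Measured against the cup rim in the same view, the foot sits about 2 mm too far in +x. In crop pixels, the foot is off its prediction by (+9,−19) and the cup by (+3.5,−15). I'll shift −1.5 mm in x and lower to the rim.

Emit:
carry_out(
  series=[
    {"linear":[-0.004,0,0.01],"rot":[0,0,0],"hand":28},
    {"linear":[0,0,0.015],"rot":[0,0,0],"hand":28},
    {"linear":[0,0,0.01],"rot":[0,0,0],"hand":28},
    {"linear":[0,0,0.005],"rot":[0,0,0],"hand":28},
    {"linear":[0,0,0.005],"rot":[0,0,0],"hand":28},
    {"linear":[0,0,0.003],"rot":[0,0,0],"hand":28},
    {"linear":[0,0,0],"rot":[0,0,0],"hand":28},
    {"linear":[0,0,0],"rot":[0,0,0],"hand":28},
  ],
)

```text
t: 8.45
ee_pos: [0.566, -0.1897, 0.2695]
tcp_rot: [1.0, -0.0, 0.0, 0.0]
wrist_force: [0.3, 0.7, -2.6]
width: 0.0323
```

Run:
```python
from h import *
o=env.get_obs();print(o["ee_pos"],o["wrist_force"],o["torque"])
S=env.grab_frame("side")
cv2.imwrite("pics/s6full.png",S[:,:,::-1]);crop(S,350,210,75,85,7,"pics/s6.png")
```

```text
[ 0.56600499 -0.18965968  0.26954637] [ 0.30223539  0.69953605 -2.60367356] [ 0.00429162  0.03301934 -0.05161576]
```

View pics/s6.png

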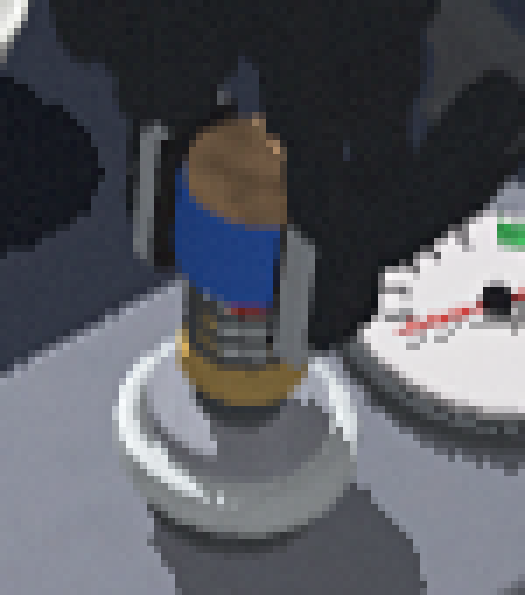

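The foot has entered the cup and is centred: foot edges at about 140 to 335 against the cup's 113 to 357, and no contact force. I'll lower the last few mm in small steps.

Emit:
carry_out(
  series=[
    {"linear":[0,0,0.003],"rot":[0,0,0],"hand":28},
    {"linear":[0,0,0.003],"rot":[0,0,0],"hand":28},
    {"linear":[0,0,0.003],"rot":[0,0,0],"hand":28},
    {"linear":[0,0,0.002],"rot":[0,0,0],"hand":28},
    {"linear":[0,0,0.001],"rot":[0,0,0],"hand":28},
    {"linear":[0,0,0],"rot":[0,0,0],"hand":28},
    {"linear":[0,0,0],"rot":[0,0,0],"hand":28},
    {"linear":[0,0,0],"rot":[0,0,0],"hand":28},
  ],
)

```text
t: 9.3
ee_pos: [0.566, -0.1897, 0.2648]
tcp_rot: [1.0, -0.0, 0.0, 0.0]
wrist_force: [-1.3, -0.8, 2.5]
width: 0.0323
```

Run:
```python
from h import *
o=env.get_obs();print(o["ee_pos"],o["wrist_force"],o["torque"])
S=env.grab_frame("side")
cv2.imwrite("pics/s7full.png",S[:,:,::-1]);crop(S,350,210,85,85,7,"pics/s7.png")
```

```text
[ 0.56601862 -0.18966034  0.26483471] [-1.25160253 -0.77050327  2.52381481] [0.06387191 0.09777665 0.02542513]
```

View pics/s7.png

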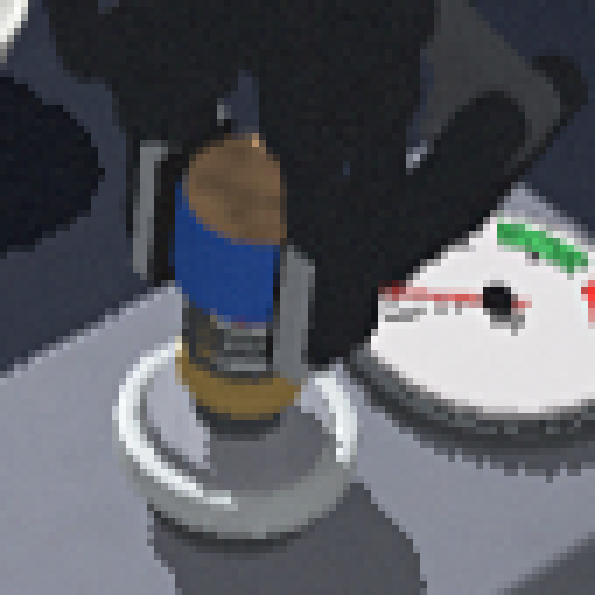

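The wrist went from −2.0 N to +2.5 N and the needle moved. The foot's height works out to the seat floor, 0.0485 m plus the spring press. I'll ease the load, open and rise.

Emit:
carry_out(
  series=[
    {"linear":[0,0,-0.0025],"rot":[0,0,0],"hand":28},
    {"linear":[0,0,0],"rot":[0,0,0],"hand":30},
    {"linear":[0,0,0],"rot":[0,0,0],"hand":38},
    {"linear":[0,0,0],"rot":[0,0,0],"hand":46},
    {"linear":[0,0,0],"rot":[0,0,0],"hand":60},
    {"linear":[0,0,0],"rot":[0,0,0],"hand":70},
    {"linear":[0,0,0],"rot":[0,0,0],"hand":70},
    {"linear":[0,0,0],"rot":[0,0,0],"hand":70},
  ],
)

```text
t: 10.15
ee_pos: [0.5659, -0.1896, 0.2657]
tcp_rot: [1.0, -0.0, -0.0, -0.0]
wrist_force: [-0.1, -0.2, 0.5]
width: 0.0699
```

Emit:
carry_out(
  series=[
    {"linear":[0,0,-0.02],"rot":[0,0,0],"hand":70},
    {"linear":[0,0,-0.04],"rot":[0,0,0],"hand":70},
    {"linear":[0,0,-0.06],"rot":[0,0,0],"hand":70},
    {"linear":[0,0,-0.06],"rot":[0,0,0],"hand":70},
    {"linear":[0,0,-0.02],"rot":[0,0,0],"hand":70},
    {"linear":[0,0,0],"rot":[0,0,0],"hand":70},
    {"linear":[0,0,0],"rot":[0,0,0],"hand":70},
    {"linear":[0,0,0],"rot":[0,0,0],"hand":70},
  ],
)

```text
t: 10.95
ee_pos: [0.5655, -0.1895, 0.3444]
tcp_rot: [1.0, -0.0, -0.001, -0.0]
wrist_force: [-0.1, 0.5, 0.4]
width: 0.0699
```

Run:
```python
from h import *
o=env.get_obs();print(o["ee_pos"],o["wrist_force"],o["torque"])
S=env.grab_frame("side")
cv2.imwrite("pics/s8full.png",S[:,:,::-1]);crop(S,340,160,100,135,4.4,"pics/s8.png")
```

```text
[ 0.56550895 -0.18947503  0.34441392] [-0.11381502  0.48737924  0.39824058] [-0.02948133 -0.03622927 -0.01385706]
```

View pics/s8.png

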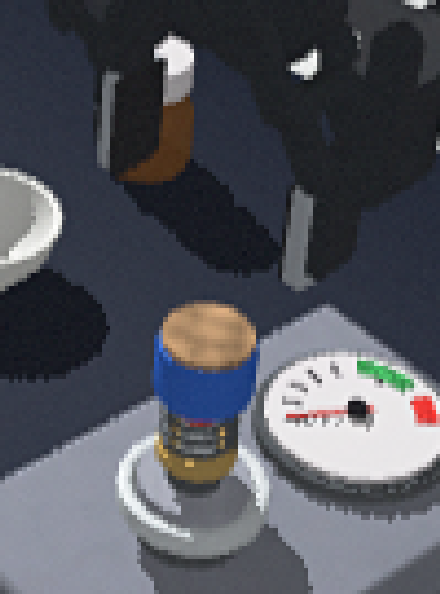

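The pad stands upright and seated (cup centre at about (384,273), cap at (387,247)), and the needle is at its zero tick. I'll shut the fingers and come down to just above the cork.

Emit:
carry_out(
  series=[
    {"linear":[0.004,0,0],"rot":[0,0,0],"hand":0},
    {"linear":[0,0,0],"rot":[0,0,0],"hand":0},
    {"linear":[0,0,0],"rot":[0,0,0],"hand":0},
    {"linear":[0,0,0],"rot":[0,0,0],"hand":0},
    {"linear":[0,0,0],"rot":[0,0,0],"hand":0},
    {"linear":[0,0,0.03],"rot":[0,0,0],"hand":0},
    {"linear":[0,0,0.03],"rot":[0,0,0],"hand":0},
    {"linear":[0,0,0.025],"rot":[0,0,0],"hand":0},
  ],
)

```text
t: 11.8
ee_pos: [0.5671, -0.1895, 0.31]
tcp_rot: [1.0, -0.0, -0.001, -0.0]
wrist_force: [0.2, -0.5, 0.5]
width: 0.0
```

Run:
```python
from h import *
S=env.grab_frame("side")
o=env.get_obs();print(o["ee_pos"],o["wrist_force"],o["torque"],o["width"])
cv2.imwrite("pics/s9full.png",S[:,:,::-1]);crop(S,340,180,100,115,5,"pics/s9.png")
```

```text
[ 0.56665131 -0.18934131  0.30846121] [-1.25248576 -0.02303903 -0.61582279] [ 0.03985938  0.0500685  -0.0206955 ] -0.00019761143288894842
```

View pics/s9.png

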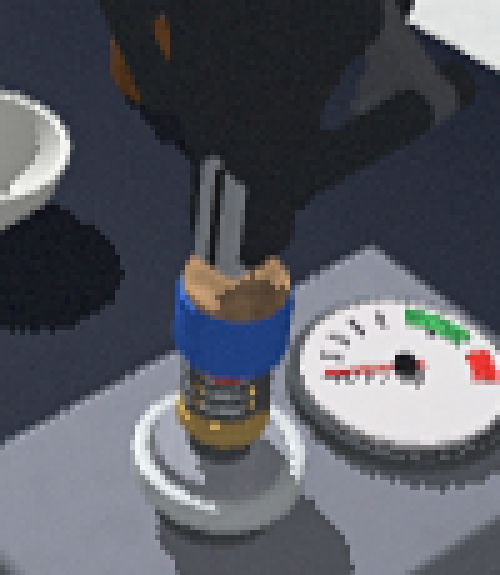

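The shut tips are centred over the cork, at about (225,275) in the crop, and just above it. Creeping down 1 mm per row.

Emit:
carry_out(
  series=[
    {"linear":[0,0,0.0025],"rot":[0,0,0],"hand":0},
    {"linear":[0,0,0.0025],"rot":[0,0,0],"hand":0},
    {"linear":[0,0,0.0025],"rot":[0,0,0],"hand":0},
    {"linear":[0,0,0.0025],"rot":[0,0,0],"hand":0},
    {"linear":[0,0,0.0025],"rot":[0,0,0],"hand":0},
    {"linear":[0,0,0.0025],"rot":[0,0,0],"hand":0},
    {"linear":[0,0,0],"rot":[0,0,0],"hand":0},
    {"linear":[0,0,0],"rot":[0,0,0],"hand":0},
  ],
)

```text
t: 12.65
ee_pos: [0.5675, -0.1896, 0.3057]
tcp_rot: [1.0, -0.0, 0.0, -0.0]
wrist_force: [0.1, -0.4, -0.7]
width: 0.0
```

Emit:
carry_out(
  series=[
    {"linear":[0,0,0.0025],"rot":[0,0,0],"hand":0},
    {"linear":[0,0,0.0025],"rot":[0,0,0],"hand":0},
    {"linear":[0,0,0.0025],"rot":[0,0,0],"hand":0},
    {"linear":[0,0,0.0025],"rot":[0,0,0],"hand":0},
    {"linear":[0,0,0.0025],"rot":[0,0,0],"hand":0},
    {"linear":[0,0,0],"rot":[0,0,0],"hand":0},
    {"linear":[0,0,0],"rot":[0,0,0],"hand":0},
    {"linear":[0,0,0],"rot":[0,0,0],"hand":0},
  ],
)

```text
t: 13.45
ee_pos: [0.5676, -0.1896, 0.3008]
tcp_rot: [1.0, -0.0, 0.0, 0.0]
wrist_force: [-0.6, 0.5, 2.0]
width: 0.0001
```

Run:
```python
from h import *
import numpy as np
A=[]
for i in range(4):
  S=env.grab_frame("side"); o=env.get_obs();print(o["ee_pos"],o["wrist_force"])
crop(S,340,180,100,115,5,"pics/s10.png")
```

```text
[ 0.56758773 -0.18966263  0.3008136 ] [-1.1596413   0.11365971  2.82336413]
[ 0.56758798 -0.18964284  0.30079619] [-0.29304685 -0.05855489  3.10270632]
[ 0.56757614 -0.18965168  0.30078683] [-1.31325783  0.39722576  2.62263247]
[ 0.56758926 -0.18964531  0.30076232] [-0.68286977 -0.27544109  2.84621515]
```

View pics/s10.png

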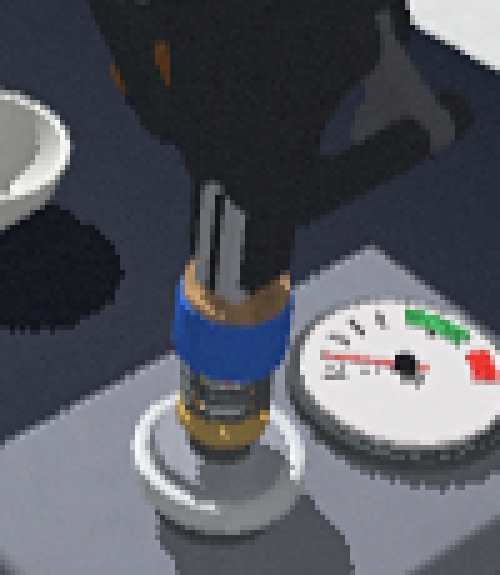

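Contact reads 2.8 N with the TCP at z = 0.3008. The combined stiffness should be about 1.67 N/mm, so I'll go 5 mm and check the slope.

Emit:
carry_out(
  series=[
    {"linear":[0,0,0.0025],"rot":[0,0,0],"hand":0},
    {"linear":[0,0,0.0025],"rot":[0,0,0],"hand":0},
    {"linear":[0,0,0.0025],"rot":[0,0,0],"hand":0},
    {"linear":[0,0,0.0025],"rot":[0,0,0],"hand":0},
    {"linear":[0,0,0.0025],"rot":[0,0,0],"hand":0},
    {"linear":[0,0,0],"rot":[0,0,0],"hand":0},
    {"linear":[0,0,0],"rot":[0,0,0],"hand":0},
    {"linear":[0,0,0],"rot":[0,0,0],"hand":0},
  ],
)

```text
t: 14.45
ee_pos: [0.5678, -0.1897, 0.2964]
tcp_rot: [1.0, -0.0, 0.0, 0.0]
wrist_force: [-1.1, 0.3, 9.3]
width: -0.0001
```

Run:
```python
from h import *
for i in range(3):
  S=env.grab_frame("side"); o=env.get_obs();print(o["ee_pos"],o["wrist_force"])
crop(S,340,180,100,115,5,"pics/s11.png")
```

```text
[ 0.56780784 -0.18973679  0.29644323] [-2.43290772 -0.08749211  9.50264513]
[ 0.56782047 -0.1897062   0.29645988] [-1.74355691  0.74512932 10.60208175]
[ 0.56782202 -0.18972966  0.29646897] [-1.90749491  1.27265964 10.14877211]
```

View pics/s11.png

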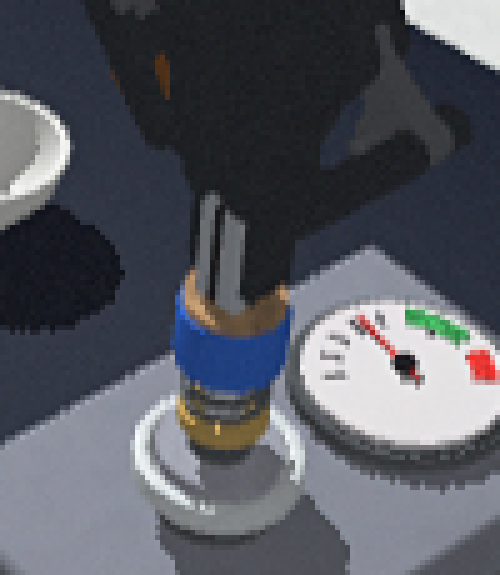

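It's now 10.0 N with a slope of 1.67 N/mm, as expected, and the needle is just short of the green band. 8 N more is about 4.8 mm actual, or about 5.5 mm commanded given the arm's give.

Emit:
carry_out(
  series=[
    {"linear":[0,0,0.0025],"rot":[0,0,0],"hand":0},
    {"linear":[0,0,0.0025],"rot":[0,0,0],"hand":0},
    {"linear":[0,0,0.0025],"rot":[0,0,0],"hand":0},
    {"linear":[0,0,0.0025],"rot":[0,0,0],"hand":0},
    {"linear":[0,0,0.002],"rot":[0,0,0],"hand":0},
    {"linear":[0,0,0.001],"rot":[0,0,0],"hand":0},
    {"linear":[0,0,0],"rot":[0,0,0],"hand":0},
    {"linear":[0,0,0],"rot":[0,0,0],"hand":0},
  ],
)

```text
t: 15.4
ee_pos: [0.5681, -0.1898, 0.2921]
tcp_rot: [1.0, -0.0, 0.001, 0.0]
wrist_force: [-3.2, 1.3, 17.0]
width: -0.0001
```

Run:
```python
from h import *
for i in range(3):
  S=env.grab_frame("side"); o=env.get_obs();print(o["t"],o["ee_pos"],o["wrist_force"])
crop(S,340,180,100,115,5,"pics/s12.png")
```

```text
15.45 [ 0.56807148 -0.18980478  0.29214251] [-2.99027808  0.68147774 16.37623311]
15.5 [ 0.56805307 -0.1898218   0.2921191 ] [-2.90897079  1.52318207 17.02965317]
15.55 [ 0.56803989 -0.18981121  0.29211563] [-2.60604882  1.61731411 17.21772869]
```

View pics/s12.png

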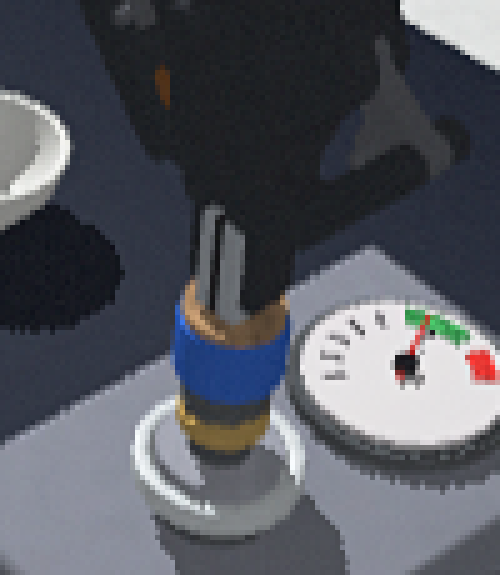

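It reads 17 N, the needle is in the green band, and the red line is at the cap's rim. I'll nudge 0.5 mm more and hold for two seconds.

Emit:
carry_out(
  series=[
    {"linear":[0,0,0.001],"rot":[0,0,0],"hand":0},
    {"linear":[0,0,0],"rot":[0,0,0],"hand":0},
    {"linear":[0,0,0],"rot":[0,0,0],"hand":0},
    {"linear":[0,0,0],"rot":[0,0,0],"hand":0},
    {"linear":[0,0,0],"rot":[0,0,0],"hand":0},
    {"linear":[0,0,0],"rot":[0,0,0],"hand":0},
    {"linear":[0,0,0],"rot":[0,0,0],"hand":0},
    {"linear":[0,0,0],"rot":[0,0,0],"hand":0},
  ],
)

```text
t: 16.35
ee_pos: [0.5681, -0.1898, 0.2918]
tcp_rot: [1.0, -0.0, 0.001, 0.0]
wrist_force: [-2.7, 1.8, 17.3]
width: 0.0001
```

Emit:
carry_out(
  series=[
    {"linear":[0,0,0],"rot":[0,0,0],"hand":0},
    {"linear":[0,0,0],"rot":[0,0,0],"hand":0},
    {"linear":[0,0,0],"rot":[0,0,0],"hand":0},
    {"linear":[0,0,0],"rot":[0,0,0],"hand":0},
    {"linear":[0,0,0],"rot":[0,0,0],"hand":0},
    {"linear":[0,0,0],"rot":[0,0,0],"hand":0},
    {"linear":[0,0,0],"rot":[0,0,0],"hand":0},
    {"linear":[0,0,0],"rot":[0,0,0],"hand":0},
  ],
)

```text
t: 17.15
ee_pos: [0.5681, -0.1898, 0.2918]
tcp_rot: [1.0, -0.0, 0.001, 0.0]
wrist_force: [-3.6, 1.0, 17.6]
width: 0.0003
```

Run:
```python
from h import *
for i in range(3):
  S=env.grab_frame("side"); o=env.get_obs();print(o["t"],o["ee_pos"],o["wrist_force"])
crop(S,340,180,100,115,5,"pics/s13.png")
```

```text
17.2 [ 0.56805627 -0.18981916  0.29179904] [-3.45225893  0.94343382 17.73402542]
17.25 [ 0.56806448 -0.18983724  0.29181802] [-2.82885067  0.97375416 17.00959235]
17.3 [ 0.56807088 -0.18982455  0.29180687] [-3.40397968  0.86648446 17.37446745]
```

View pics/s13.png

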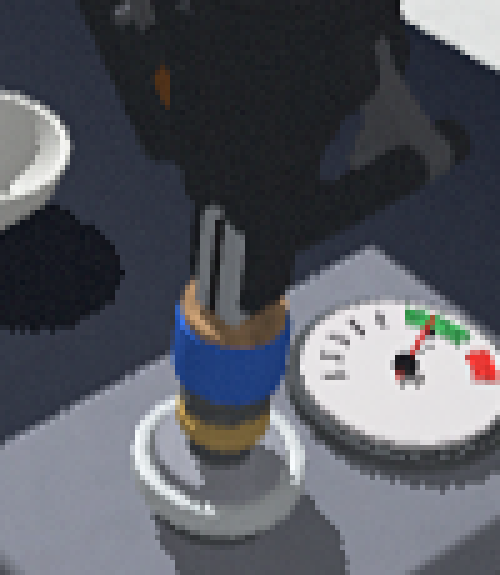

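The hold is steady at about 17.4 N with the needle in the middle of the green band. I'll hold a bit longer and then let it up straight.

Emit:
carry_out(
  series=[
    {"linear":[0,0,0],"rot":[0,0,0],"hand":0},
    {"linear":[0,0,0],"rot":[0,0,0],"hand":0},
    {"linear":[0,0,0],"rot":[0,0,0],"hand":0},
    {"linear":[0,0,0],"rot":[0,0,0],"hand":0},
    {"linear":[0,0,0],"rot":[0,0,0],"hand":0},
    {"linear":[0,0,0],"rot":[0,0,0],"hand":0},
    {"linear":[0,0,0],"rot":[0,0,0],"hand":0},
    {"linear":[0,0,0],"rot":[0,0,0],"hand":0},
  ],
)

```text
t: 18.1
ee_pos: [0.5681, -0.1898, 0.2918]
tcp_rot: [1.0, -0.0, 0.001, 0.0]
wrist_force: [-3.9, 0.8, 18.2]
width: 0.0003
```

Emit:
carry_out(
  series=[
    {"linear":[0,0,-0.005],"rot":[0,0,0],"hand":0},
    {"linear":[0,0,-0.005],"rot":[0,0,0],"hand":0},
    {"linear":[0,0,-0.005],"rot":[0,0,0],"hand":0},
    {"linear":[0,0,-0.005],"rot":[0,0,0],"hand":0},
    {"linear":[0,0,-0.005],"rot":[0,0,0],"hand":0},
    {"linear":[0,0,-0.005],"rot":[0,0,0],"hand":0},
    {"linear":[0,0,-0.005],"rot":[0,0,0],"hand":0},
    {"linear":[0,0,-0.005],"rot":[0,0,0],"hand":0},
  ],
)

```text
t: 18.9
ee_pos: [0.5674, -0.1896, 0.3058]
tcp_rot: [1.0, -0.0, -0.0, -0.0]
wrist_force: [0.2, 0.2, -0.8]
width: 0.0001
```

Emit:
carry_out(
  series=[
    {"linear":[0,0,-0.03],"rot":[0,0,0],"hand":0},
    {"linear":[0,0,-0.05],"rot":[0,0,0],"hand":0},
    {"linear":[0,0,-0.06],"rot":[0,0,0],"hand":0},
    {"linear":[0,0,-0.06],"rot":[0,0,0],"hand":0},
    {"linear":[0,0,-0.03],"rot":[0,0,0],"hand":0},
    {"linear":[0,0,0],"rot":[0,0,0],"hand":0},
    {"linear":[0,0,0],"rot":[0,0,0],"hand":0},
    {"linear":[0,0,0],"rot":[0,0,0],"hand":0},
  ],
)

```text
t: 19.7
ee_pos: [0.5671, -0.1895, 0.3968]
tcp_rot: [1.0, -0.0, -0.001, -0.0]
wrist_force: [-0.1, -0.3, -0.1]
width: 0.0003
```

Run:
```python
from h import *
S=env.grab_frame("side"); T=env.grab_frame("top");o=env.get_obs();print(o["t"],o["ee_pos"],o["wrist_force"])
cv2.imwrite("pics/s14.png",S[:,:,::-1]);crop(S,340,160,120,135,4.4,"pics/s14c.png");cv2.imwrite("pics/t14.png",T[:,:,::-1])
```

```text
19.8 [ 0.56726721 -0.18954042  0.39683897] [-0.37892517  0.3821098   0.25979624]
```

View pics/s14.png

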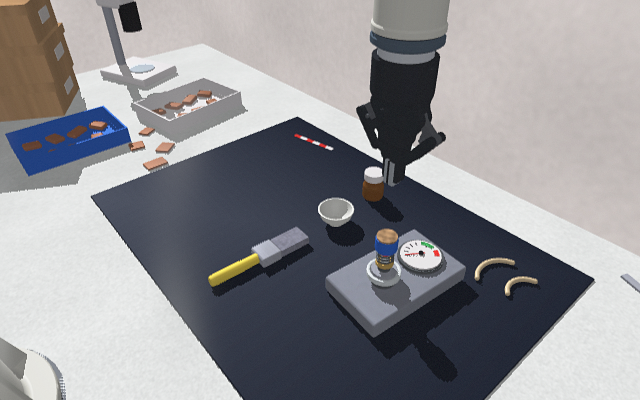

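View pics/s14c.png

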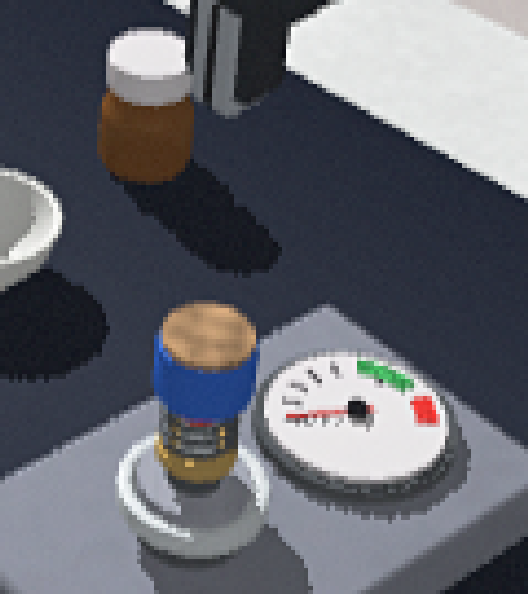

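The pad stands upright in the cup with its spring free and the needle back at zero. The brush, bowl and jar are where they were at the start, and the fingers are well clear. Handing in.

```bash
python3 -c "
from rig import env
print(env.close_job())"
```

```text
the job is handed in; nothing more can be done
None
```

The pad is standing in the load tester's seat, it was pressed to about 18 N and let up again, and the job is handed in at about 20 s of the 56 s. The hand-in reports no verdict.

- **Seating:** I gripped the pad across the cap and carried it over. I corrected x by 1.5 mm against the cup rim and lowered it to the seat floor. Contact came at the expected height, and the wrist force went from −2.0 N (the pad's weight) to +2.5 N.
- **Pressing:** I let go and pressed the cork with the shut fingertips. The force rose at 1.67 N/mm, as expected for the spring and plate together. It settled at 17 to 18 N (about 8.7 mm of spring) and was held for over 2 s. The needle stayed in the green band. The highest single reading was 18.2 N.
- **Final check:** After letting up, the pad stands upright in the cup with the spring free and the needle at zero. The brush, bowl and jar look unmoved by eye in the side view. The fingers are well clear and the wrist force is about 0 N.

**Disagreements:**
- The two cameras differed by 3 to 4 mm in height, so I used the top camera for positions and aligned the pad to the cup within the side view.
- A sideways force of about 3 N appeared during the press. I did not find its cause; the pad stayed seated and upright in the pictures.

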